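# Gauge the open lane of the biscuit-bar cutting guide

## Task

The cutting guide on the bakery bench has two lanes of different width, and one of them is closed with a red cover. Find the coloured gauge that fits snugly into the open lane, set it upright and fully down on the lane's floor, lengthways between the fences and about midway along them, and leave it standing there.

Things in the scene. Friction and masses are not known exactly. Their poses are not given: they have to be found in the camera images.
- gauge_20 (a point): Blue plastic gap gauge, loose, upright (sizes in mm): block 60 long (x), 20 thick (y), 55 high, with a grip tab on top 50 long (x), 20 thick (y), 40 high; 95 overall, about 100 g. This point: centre of the tab, 75 above the underside; z up. Fits the narrow lane; far too loose in the wide one.
- gauge_34 (a point): Yellow plastic gap gauge, loose, upright (sizes in mm): block 60 long (x), 34 thick (y), 55 high, with a grip tab on top 50 long (x), 20 thick (y), 40 high; 95 overall, about 150 g. This point: centre of the tab, 75 above the underside; z up. Fits the wide lane only. A third such gauge, orange, 48 thick, stands in the same row and fits neither lane; their order varies.
- guide: Fixed cutting guide (sizes in mm): steel base 150 (x) by 130, white fences 110 long along x. Narrow lane 26 wide, centre y=+29.5; wide lane 40 wide, centre y=-29.5; both at x=0, ends open. Lane floor z=8; walls upright to z=38, then flared 6 mm each side up to fence tops z=46. A seated gauge's tab centre is at z=83. Origin: on the bench, midway between lane centres.
- cover: Red plate 110 x 56 x 5 mm with a low black strip, fixed on the fence tops over the lane out of use; its top is at most 55 mm above the bench. Origin: centre of its underside, over the middle of the closed lane. The other lane is open, with a small green tag on the base at its far end.

How it is judged:
By the outcome, as a careful person would: the job done as asked, in the order asked, and still so for the second after the job is handed in, with the robot touching nothing.
It also fails if it takes over 38 s, if anything falls off the work surface, if the arm or the gripper's body presses on something with over 40 N, if the wrist force passes 120 N, or if a joint passes its speed limit or range.

## Robot

A 6-joint arm with a two-finger parallel gripper is mounted at the origin on the work surface. World frame = base frame: x ahead of the robot, y to its left, z up, the work surface at z = 0. Lengths are in m, angles in rad, forces in N, time in s.
With the tool pointing down it reaches from about 0.275 to 0.825 m from the base axis. Payload 4.9 kg.
Tool frame: the origin (TCP) lies midway between the tips of the shut fingers; the grasp point (between the pads) lies 19 mm behind it; z points along the fingers, y is the line along which they close (so a half turn about z gives the same grasp; the last joint's range is limited). The gripper opens to 85 mm and grips with 20 to 120 N. Pads are 22 mm wide; open, the fingers measure 114 mm over their backs; the gripper's body (76 mm by 85 mm) begins 54 mm behind the grasp point. The pads swing forward as they close: fully open they stand 13 mm farther back than shut.
Start: joints at [1.046, 0.326, -0.193, 1.052, 0, 1.437], TCP at [0.21, 0.509, 0.231] pointing down, gripper open.
Joint ranges: [-2.65, 2.65], [-0.97, 1.79], [-1.3, 1.35], [-1.93, 2.1], [-1.47, 1.37], [-3.14, 3.14]. Speed limits (rad/s): [2.57, 2.57, 3.14, 3.14, 3.14, 3.14].

## Interface

Orientations are given as a rotation vector (axis times angle).
In Python, from workcell import robot gives the robot as it stands. The module is installed in compiled form; this text tells all that it offers.
- The arm moves only by the tool arm_command, never from a script. Its argument "motion" is a list of rows, each a list of 5 numbers: the opening, from 0 (shut) to 1 (fully open), then the shift along the tool's x, y, z scaled (see below), then the turn about the tool's z scaled (see below). A call has 1 to 12 rows; each row shifts and turns the commanded pose from where the row before left it, along the tool's axes as they then stand; what a row does not reach is not made up. The controller multiplies each number of a shift by 30 cm and each number of a turn by pi/4 rad. A row lasts 1/12 s, in which the tool goes at most 41.7 mm and 7.16 degrees, less where a joint would pass 70% of its speed; a pose out of reach is approached as far as the arm can. A call with a number of a shift or a turn outside -1 to 1 is refused whole. A call with a gripper value outside its range is refused whole. The fingers move at their own pace and stop on an object; "force" is the grip in N (left out, the last holds). Time passes only in rows, so rows that do not move let the fingers close. It gives the time, the measured TCP pose, the force, the opening and the grip force at its end, in the units of the state.
- robot.observe(): the state, without advancing time (a new reading comes with each control period).
- robot.get_image(name): name is "side" or "top"; returns a dict with "color" (400x640x3 uint8, red, green, blue), "mtx" (3x3 intrinsics, pixels), "dist_coeffs" ([k1, k2, p1, p2, k3] as OpenCV has them; the pictures are not rectified), "origin" and "attitude" of the camera in the world. Camera axes: x right, y down, z forward; pixel columns grow to the right and rows downward; lengths in m; the calibration is good to about 2 mm. A picture is of the moment at which its call begins. There is no depth.
- robot.job_done(): hands the job in; it is judged then, once.
Trained networks look in a picture, given as the dict that the camera call returned (one of the last four; its "shot" number tells which), for a name from the list of things; names that differ only in an ending like _2 or _b are one class to them, and where a whole thing is asked for, a point or a joint stands for the part that bears it (a point fixed in the world has none). Each returns a list of dicts, best first, with "confidence" (0 to 1); they miss things now and then, are a little off and sometimes report something else, mostly with a low value. They report only what shows in the picture. A call takes as long as a camera call.
- robot.regions_of(picture, label): "region" (400x640 bool, what is visible of it) and "extent" ([left, top, right, bottom] in pixels, round what is visible of it).
- robot.spot_point(picture, label): "position" ([column, row] in pixels: a listed point, or the origin of a listed thing).
The state is a dict: "clock": time; "joint_positions": joint angles; "joint_vel": joint speeds; "joint_efforts": joint torques, N m; "eef_pos": TCP position; "orientation": TCP orientation; "ft_force": force on the tool from outside, world axes, zero at the start; "ft_torque": the same for the moment, N m; "width": finger opening in m; "grasp_force": force on a finger pad.
Only numpy, scipy, OpenCV 4.12 (cv2) and the standard library are available. Lean on these libraries where they do the work, as an engineer would, in place of code of your own. Each camera call takes 0.05 s, during which the arm holds its last target. There are 200 camera calls.

## Working session

There is one attempt and no reset: what is moved stays moved. The work goes in short steps, Python scripts to look and compute and a tool call to move; the robot and the scene stay as the last step left them, time stands still between calls to the robot, and variables do not carry over. Pictures are saved under pics/ and viewed, at most 10 in all, crops included, and the job is handed in when it is done.

Besides the shell and the picture viewer there is one more tool, called as name(argument=value, ...) on one line, values as JSON. arm_command: Moves the arm, as the interface text tells. Shifts and turns lie within -1 to 1; 1 stands for 30 cm of shift or pi/4 rad of turn. Its arguments: {"type":"object","properties":{"motion":{"type":"array","items":{"type":"array","items":{"type":"number"}}},"force":{"type":"number"}},"required":["motion"]}

```bash
mkdir -p pics
cat > h.py <<'E'
import numpy as np, cv2
from workcell import robot
from scipy.spatial.transform import Rotation as R
def att(p):
    a=np.array(p["attitude"],float)
    return a if a.shape==(3,3) else R.from_rotvec(a).as_matrix() if a.size==3 else R.from_quat(a).as_matrix()
def ray(p,px):
    u=cv2.undistortPoints(np.array([[px]],float),np.array(p["mtx"]),np.array(p["dist_coeffs"]))[0,0]
    d=att(p)@np.array([u[0],u[1],1]); return np.array(p["origin"],float),d/np.linalg.norm(d)
def onz(p,px,z):
    o,d=ray(p,px); return o+d*(z-o[2])/d[2]
def tri(a,pa,b,pb):
    o1,d1=ray(a,pa);o2,d2=ray(b,pb)
    s=np.linalg.lstsq(np.c_[d1,-d2],o2-o1,rcond=None)[0]
    x,y=o1+s[0]*d1,o2+s[1]*d2
    return (x+y)/2,np.linalg.norm(x-y)
def proj(p,X):
    A=att(p);r=cv2.Rodrigues(A.T)[0];t=-A.T@np.array(p["origin"],float)
    return cv2.projectPoints(np.array(X,float).reshape(-1,1,3),r,t,np.array(p["mtx"]),np.array(p["dist_coeffs"]))[0][:,0]
def save(p,n): cv2.imwrite("pics/"+n+".png",p["color"][:,:,::-1])
E
python3 - <<'E'
from h import *
np.set_printoptions(precision=4,suppress=True)
P={n:robot.get_image(n) for n in("top","side")}
for n,p in P.items():
    save(p,n+"0"); print(n,p["origin"],p["attitude"])
pts={}
for l in("gauge_20","gauge_34","guide","cover"):
    for n,p in P.items():
        s=robot.spot_point(p,l); r=robot.regions_of(p,l)
        print(l,n,[(np.round(k["position"],1),round(k["confidence"],2)) for k in s[:3]],[(k["extent"],round(k["confidence"],2)) for k in r[:2]])
        if s: pts[l,n]=s[0]["position"]
    if (l,"top") in pts and (l,"side") in pts: print(tri(P["top"],pts[l,"top"],P["side"],pts[l,"side"]))
s=robot.observe(); print(s["clock"],s["eef_pos"],R.from_rotvec(s["orientation"]).as_matrix())
E
```

```text
top [0.3983 0.0167 0.7744] [-2.1468  2.0759 -0.2032]
side [-0.0326 -0.7132  0.8273] [-2.176   0.698  -0.3525]
gauge_20 top [(array([306.4, 230.2]), 0.94), (array([248.3, 240.7]), 0.69)] [([237.7, 225.1, 254.6, 257.5], 0.96), ([298.0, 217.3, 318.4, 243.8], 0.77)]
gauge_20 side [(array([319.2, 208.3]), 0.76), (array([278.3, 182.1]), 0.57)] [([304.1, 197.6, 333.0, 237.5], 0.9), ([268.9, 171.0, 294.5, 210.0], 0.8)]
(array([0.4888, 0.0433, 0.0585]), np.float64(0.008301669336717275))
gauge_34 top [(array([306.4, 230.2]), 0.94), (array([248.3, 240.7]), 0.69)] [([237.7, 225.1, 254.6, 257.5], 0.96), ([298.0, 217.3, 318.4, 243.8], 0.77)]
gauge_34 side [(array([319.2, 208.3]), 0.76), (array([278.3, 182.1]), 0.57)] [([304.1, 197.6, 333.0, 237.5], 0.9), ([268.9, 171.0, 294.5, 210.0], 0.8)]
(array([0.4888, 0.0433, 0.0585]), np.float64(0.008301669336717275))
guide top [(array([444.1, 238.6]), 0.9)] [([415.1, 200.2, 487.9, 276.8], 0.76)]
guide side [(array([399.1, 308.9]), 0.93)] [([352.3, 284.0, 453.0, 353.8], 0.87)]
(array([ 0.4853, -0.2511, -0.0044]), np.float64(0.0029459278491283814))
cover top [(array([437.9, 236.7]), 0.89)] [([296.3, 214.6, 319.3, 248.2], 0.7), ([426.2, 211.1, 456.5, 264.9], 0.62)]
cover side [(array([395.3, 286. ]), 0.91)] [([362.9, 266.6, 423.0, 306.3], 0.61)]
(array([ 0.4873, -0.2256,  0.0388]), np.float64(0.010379960107283584))
0.9 [0.2095 0.5086 0.2313] [[-0.9246  0.381   0.    ]
 [ 0.381   0.9246  0.0001]
 [-0.      0.0001 -1.    ]]
```

View pics/top0.png

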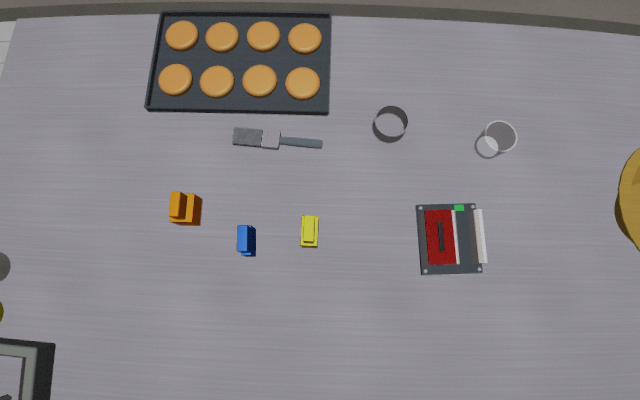

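View pics/side0.png

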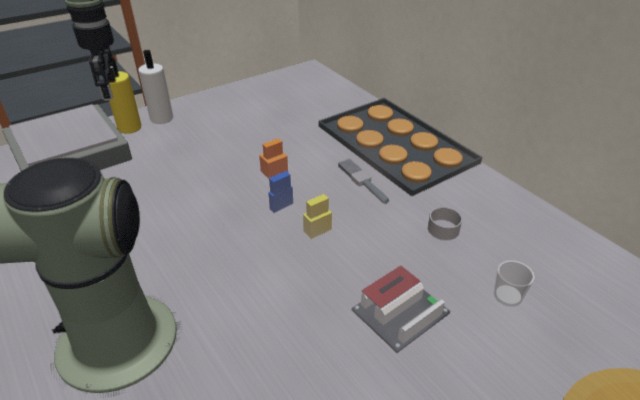

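The top view shows the covered lane on the left (about 440,237) and the open lane on the right (465,238), with the tag at (459,208). Yellow is at (310,230), blue at (246,240) and orange at (182,207). Next I'll fit the guide and yellow gauge poses and test both lane hypotheses.

```bash
cat > fit.py <<'E'
from h import *
from scipy.optimize import least_squares
np.set_printoptions(precision=4,suppress=True)
def box(c,yaw,y0,L,W,z): # rectangle corners at height z
    a=np.array([[-L/2,y0-W/2],[L/2,y0-W/2],[L/2,y0+W/2],[-L/2,y0+W/2]])
    r=np.array([[np.cos(yaw),-np.sin(yaw)],[np.sin(yaw),np.cos(yaw)]])
    return np.c_[a@r.T+c[:2],np.full(4,z)]
def mask(p,lo,hi):
    return cv2.inRange(cv2.cvtColor(p["color"],cv2.COLOR_RGB2HSV),lo,hi)
def hullmask(p,layers):
    m=np.zeros((400,640),np.float32)
    for pair in layers:
        h=cv2.convexHull(proj(p,np.vstack(pair)).astype(np.float32))
        k=np.zeros((400,640),np.uint8); cv2.fillConvexPoly(k,np.round(h*16).astype(np.int32),255,cv2.LINE_AA,4); m=np.maximum(m,k/255.)
    return m
def fitmask(ps,ms,layers,x0):
    f=lambda v: sum(np.abs(hullmask(p,layers(v))-(m>0)).sum() for p,m in zip(ps,ms))
    from scipy.optimize import minimize
    best=min((minimize(f,[x0[0],x0[1],y],method="Nelder-Mead",options=dict(initial_simplex=np.array([[0,0,0],[.01,0,0],[0,.01,0],[0,0,.15]])+[x0[0],x0[1],y],xatol=1e-4,fatol=.1)) for y in(x0[2]-.15,x0[2],x0[2]+.15)),key=lambda r:r.fun)
    return best.x,best.fun
def gauge(T,z=0):
    return lambda v:[(box(v,v[2],0,.06,T,z),box(v,v[2],0,.06,T,z+.055)),(box(v,v[2],0,.05,.02,z+.055),box(v,v[2],0,.05,.02,z+.095))]
E
python3 - <<'E'
from fit import *
t,s=robot.get_image("top"),robot.get_image("side")
Y=((22,120,90),(33,255,255))
ms=[]
for p in(t,s):
    m=mask(p,*Y); n,l,st,c=cv2.connectedComponentsWithStats(m)
    x=proj(p,[[.42,.04,.05]])[0]
    i=min((i for i in range(1,n) if st[i,4]>100),key=lambda i:np.hypot(*(c[i]-proj(p,[onz(t,(310,231),.06)])[0])))
    ms.append(l==i); print(st[i],c[i])
c=onz(t,(310,231),.06)
for T in(.034,):
    print(fitmask([t,s],ms,gauge(T),[c[0],c[1],-.03]),fitmask([t],ms[:1],gauge(T),[c[0],c[1],-.03]),fitmask([s],ms[1:],gauge(T),[c[0],c[1],-.03]))
# cover fit (red), underside 46..51mm
rm=[]
for p in(t,s):
    m=mask(p,(0,150,60),(6,255,255))|mask(p,(174,150,60),(180,255,255)); n,l,st,cc=cv2.connectedComponentsWithStats(cv2.morphologyEx(m,cv2.MORPH_CLOSE,np.ones((9,9))))
    i=1+np.argmax(st[1:,4]); rm.append(l==i); print(st[i],cc[i])
c=onz(t,(440,237),.05)
cov=lambda v:[(box(v,v[2],0,.11,.056,.046),box(v,v[2],0,.11,.056,.051))]
r=fitmask([t,s],rm,cov,[c[0],c[1],.05]); print("cover",r,fitmask([t],rm[:1],cov,[c[0],c[1],.05]))
v=r[0]
for k,(p,n) in enumerate(((t,"t"),(s,"s"))):
  ims=[]
  for hyp,sg in(("narrowclosed",1),("wideclosed",-1)):
    y0=.0295*sg
    # orientation in which cover side is +y(img left)
    yaw=v[2] if sg==1 else v[2]+np.pi
    Rz=np.array([np.cos(yaw),np.sin(yaw)]);N=np.array([-Rz[1],Rz[0]])
    g=v[:2]-N*y0
    x0,y1=proj(p,[[g[0],g[1],.02]])[0]-[50,50]; S=7
    im=cv2.resize(p["color"][int(y1):int(y1)+100,int(x0):int(x0)+100,::-1],None,fx=4,fy=4,interpolation=cv2.INTER_CUBIC)
    for q,col in((box(g,yaw,0,.15,.13,.008),(255,255,0)),(box(g,yaw,.0035,.11,.026,.046),(255,0,255)),(box(g,yaw,.0295,.11,.026,.008),(0,255,0)) if sg<0 else (box(g,yaw,-.0295,.11,.04,.008),(0,255,0))):
        cv2.polylines(im,[np.round((proj(p,q)-[int(x0),int(y1)]+.5)*4).astype(int)],True,col,1)
    ims.append(im); print(hyp,g,yaw)
  cv2.imwrite(f"pics/hyp_{n}.png",np.hstack(ims))
E
```

```text
[300 215  18  33 517] [308.9594 230.8027]
[307 195  20  11 104] [316.9712 200.1635]
(array([0.4864, 0.0402, 0.1235]), np.float64(1094.4117647058824)) (array([0.4848, 0.0396, 0.0431]), np.float64(108.25098039215686)) (array([0.5542, 0.1392, 0.9687]), np.float64(540.2117647058824))
[ 425  210   31   55 1461] [439.6146 236.8001]Traceback (most recent call last):
  File "<stdin>", line 17, in <module>
    return _wrapfunc(a, 'argmax', axis=axis, out=out, **kwds)
    return bound(*args, **kwds)
ValueError: attempt to get argmax of an empty sequence
```

```bash
cat >> fit.py <<'E'
def near(p,m,px,a=60):
    n,l,st,c=cv2.connectedComponentsWithStats(m)
    i=min((i for i in range(1,n) if st[i,4]>a),key=lambda i:np.hypot(*(c[i]-px))); print(st[i],c[i]); return l==i
E
python3 - <<'E'
from fit import *
t,s=robot.get_image("top"),robot.get_image("side")
ms=[near(p,cv2.morphologyEx(mask(p,(19,80,60),(35,255,255)),cv2.MORPH_CLOSE,np.ones((3,3))),q) for p,q in((t,(310,231)),(s,(318,217)))]
c=onz(t,(310,231),.06)
x0=[c[0],c[1],0]
for a in([t,s],ms),([t],ms[:1]),([s],ms[1:]): print(fitmask(*a,gauge(.034),x0))
hsv=cv2.cvtColor(s["color"],cv2.COLOR_RGB2HSV);print(hsv[280,380],hsv[297,400])
rm=[near(p,cv2.morphologyEx(mask(p,(0,90,50),(8,255,255))|mask(p,(168,90,50),(180,255,255)),cv2.MORPH_CLOSE,np.ones((9,9))),q) for p,q in((t,(440,237)),(s,(391,287)))]
c=onz(t,(440,237),.05)
cov=lambda v:[(box(v,v[2],0,.11,.056,.046),box(v,v[2],0,.11,.056,.051))]
x0=[c[0],c[1],.05]
for a in([t],rm[:1]),([s],rm[1:]),([t,s],rm): r=fitmask(*a,cov,x0);print("cover",r)
v=r[0]
for p,n in((t,"t"),(s,"s")):
  ims=[]
  for hyp,sg in(("narrowclosed",1),("wideclosed",-1)):
    yaw=v[2] if sg==1 else v[2]+np.pi
    g=v[:2]-np.array([-np.sin(yaw),np.cos(yaw)])*.0295*sg
    x0,y1=(proj(p,[[g[0],g[1],.02]])[0]-50).astype(int)
    im=cv2.resize(p["color"][y1:y1+100,x0:x0+100,::-1],None,fx=4,fy=4,interpolation=cv2.INTER_CUBIC)
    for q,col in((box(g,yaw,0,.15,.13,.008),(255,255,0)),(box(g,yaw,.0035,.11,.026,.046),(255,0,255)),(box(g,yaw,.0295,.11,.026,.008),(0,255,0)) if sg<0 else (box(g,yaw,-.0295,.11,.04,.008),(0,255,0))):
        cv2.polylines(im,[np.round((proj(p,q)-[x0,y1]+.5)*4).astype(int)],True,col,1)
    ims.append(im); print(hyp,g,yaw)
  cv2.imwrite(f"pics/hyp_{n}.png",np.hstack(ims))
E
```

```text
[300 215  19  33 557] [309.1275 231.1382]
[303 194  29  43 836] [317.7321 214.9486]
(array([0.4867, 0.0398, 0.0253]), np.float64(338.10980392156864))
(array([ 0.4855,  0.0401, -0.0092]), np.float64(71.33725490196079))
(array([0.4854, 0.039 , 0.3838]), np.float64(205.85098039215683))
[177 106 137] [120   3 190]
[ 424  210   32   55 1509] [439.6137 237.0987]
[ 363  267   56   40 1091] [390.176  286.1247]
cover (array([ 0.4816, -0.223 ,  0.0542]), np.float64(145.63529411764705))
cover (array([ 0.4823, -0.2239,  0.0806]), np.float64(263.26666666666665))
cover (array([ 0.4819, -0.2237,  0.053 ]), np.float64(409.0901960784314))
narrowclosed [ 0.4835 -0.2531] 0.05304483676343616
wideclosed [ 0.4835 -0.2531] 3.1946374903532293
narrowclosed [ 0.4835 -0.2531] 0.05304483676343616
wideclosed [ 0.4835 -0.2531] 3.1946374903532293
```

View pics/hyp_t.png

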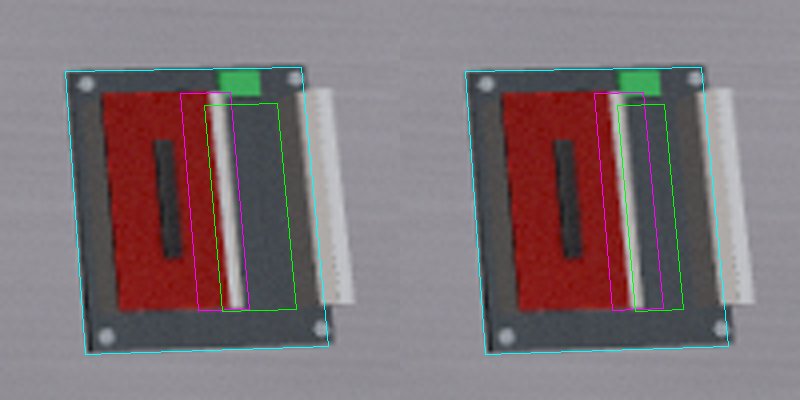

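View pics/hyp_s.png

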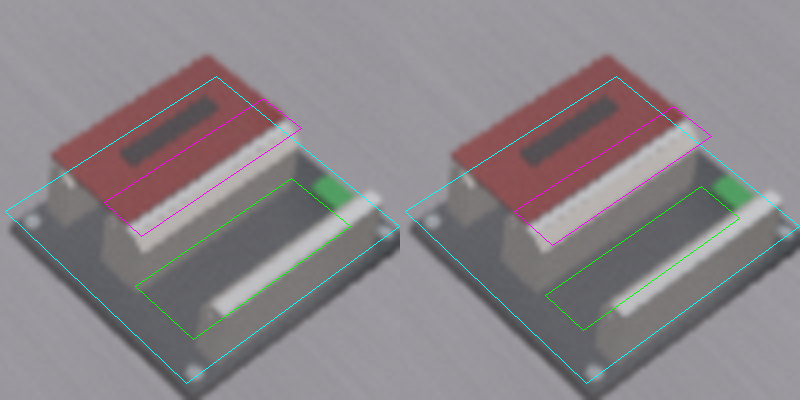

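The overlay clearly matches the left hypothesis: the narrow lane is covered and the wide lane is open, so yellow is the one to place. Guide is at about (0.4835,-0.2531) with yaw 0.053, and yellow at about (0.4855,0.040) with yaw near 0.

arm_command(motion=[[1,0,0,0,-0.1245],[1,0,0,0,-0.1245],[1,0,0,0,-0.1245],[1,0,0,0,-0.1245],[1,-0.0575,-0.0976,0,0],[1,-0.0575,-0.0976,0,0],[1,-0.0575,-0.0976,0,0],[1,-0.0575,-0.0976,0,0],[1,-0.0575,-0.0976,0,0],[1,-0.0575,-0.0976,0,0],[1,-0.0575,-0.0976,0,0],[1,-0.0575,-0.0976,0,0]], force=40)

```text
clock: 2.1
eef_pos: [0.3482, 0.273, 0.2315]
orientation: [-0.001, 3.141, 0.001]
ft_force: [0.6, 0.4, -0.6]
width: 0.0852
grasp_force: 0.0
```

arm_command(motion=[[1,-0.0575,-0.0976,0,0],[1,-0.0575,-0.0976,0,0],[1,-0.0575,-0.0976,0,0],[1,-0.0575,-0.0976,0,0],[1,-0.0575,-0.0976,0,0],[1,-0.0575,-0.0976,0,0],[1,-0.0575,-0.0976,0,0],[1,-0.0575,-0.0976,0,0],[1,0,0,0,0],[1,0,0,0,0]])

```text
clock: 2.93
eef_pos: [0.4863, 0.0387, 0.2311]
orientation: [-0.005, -3.141, -0.0]
ft_force: [0.1, -0.2, -0.2]
width: 0.0858
grasp_force: 0.0
```

arm_command(motion=[[1,0,0.004,0.114,0],[1,0,0,0.114,0],[1,0,0,0.114,0],[1,0,0,0.114,0],[1,0,0,0.08,0],[1,0,0,0.034,0],[1,0,0,0,0],[1,0,0,0,0]])

```text
clock: 3.6
eef_pos: [0.4848, 0.0424, 0.0602]
orientation: [0.003, -3.14, -0.0]
ft_force: [1.6, -0.1, -0.2]
width: 0.0855
grasp_force: 0.0
```

arm_command(motion=[[0,0,0,0,0],[0,0,0,0,0],[0,0,0,0,0],[0,0,0,0,0],[0,0,0,0,0],[0,0,0,0,0],[0,0,0,0,0],[0,0,0,0,0],[0,0,0,0,0],[0,0,0,0,0]])

```text
clock: 4.43
eef_pos: [0.486, 0.0413, 0.0607]
orientation: [-0.0, 3.141, 0.0]
ft_force: [-0.7, 0.8, 5.9]
width: 0.0193
grasp_force: 45.8
```

arm_command(motion=[[0,0,0,-0.08,0],[0,0,0,-0.11,0],[0,0,0,-0.11,0],[0,0,0,-0.1,0],[0,0,0,0,0]])

```text
clock: 4.85
eef_pos: [0.489, 0.0412, 0.1855]
orientation: [-0.001, 3.133, -0.001]
ft_force: [1.2, 0.2, -1.5]
width: 0.0193
grasp_force: 45.0
```

arm_command(motion=[[0,0,-0.12,0,0],[0,0,-0.12,0,0],[0,0,-0.12,0,0],[0,0,-0.12,0,0],[0,0,-0.12,0,0],[0,0,-0.12,0,0],[0,0,-0.12,0,0],[0,0,-0.12,0,0],[0,0,-0.12,0,0],[0,0,0,0,-0.0675],[0,0,0,0,0],[0,0,0,0,0]])

```text
clock: 5.85
eef_pos: [0.4848, -0.2821, 0.1789]
orientation: [0.081, -3.139, -0.003]
ft_force: [-0.8, 0.9, -1.0]
width: 0.0191
grasp_force: 44.9
```

Run:
```python
from fit import *
t,s=robot.get_image("top"),robot.get_image("side")
o=robot.observe(); e=np.array(o["eef_pos"]); M=R.from_rotvec(o["orientation"]).as_matrix()
print(e,M[:,1],o["width"])
yaw=np.arctan2(-M[0,1],M[1,1]); 
if abs(yaw)>1.5: yaw-=np.pi*np.sign(yaw)
z=e[2]-.0605
g=np.array([.4835,-.2531]);gy=.053
ims=[]
for p in(t,s):
    x0,y1=(proj(p,[[e[0],e[1],.06]])[0]-[50,75]).astype(int)
    im=cv2.resize(p["color"][y1:y1+150,x0:x0+100,::-1],None,fx=4,fy=4,interpolation=cv2.INTER_CUBIC)
    L=[(box(g,gy,0,.15,.13,.008),(255,255,0)),(box(g,gy,-.0295,.11,.04,.038),(0,255,0)),(box(g,gy,-.0295,.11,.052,.046),(0,255,0)),(box(g,gy,.0295,.11,.056,.051),(0,128,255)),(box(e,yaw,0,.06,.034,z),(255,0,255)),(box(e,yaw,0,.06,.034,z+.055),(255,0,255))]
    for q,c in L: cv2.polylines(im,[np.round((proj(p,q)-[x0,y1]+.5)*4).astype(int)],True,c,1)
    ims.append(im)
cv2.imwrite("pics/held.png",np.hstack(ims))
```

```text
[ 0.4853 -0.2813  0.1795] [-0.0535  0.9986  0.0015] 0.019854039319062017
```

View pics/held.png

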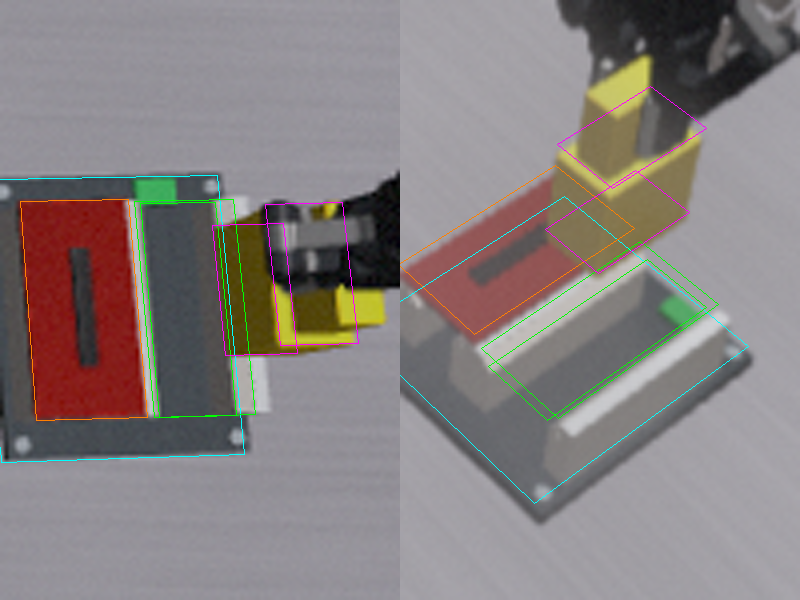

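Both views show the held yellow gauge at the right yaw, about centred over the open lane to within 2 mm; guide and gauge share the side camera's offset of 1.5–2 px. Next I'll lower it, watching the force.

arm_command(motion=[[0,0,0,0.06,0],[0,0,0,0.06,0],[0,0,0,0.06,0],[0,0,0,0.04,0],[0,0,0,0.02,0],[0,0,0,0.02,0],[0,0,0,0,0]])

```text
clock: 6.53
eef_pos: [0.4855, -0.2816, 0.1016]
orientation: [0.085, -3.139, -0.001]
ft_force: [-0.7, 1.0, -1.3]
width: 0.0194
grasp_force: 44.7
```

arm_command(motion=[[0,0,0,0.015,0],[0,0,0,0.015,0],[0,0,0,0.015,0],[0,0,0,0,0]])

```text
clock: 6.87
eef_pos: [0.4854, -0.2824, 0.0881]
orientation: [0.084, -3.14, -0.001]
ft_force: [0.5, -0.1, -2.4]
width: 0.0195
grasp_force: 44.7
```

arm_command(motion=[[0,0,0,0.015,0],[0,0,0,0.015,0],[0,0,0,0.015,0],[0,0,0,0.008,0],[0,0,0,0,0]])

```text
clock: 7.28
eef_pos: [0.4853, -0.2823, 0.072]
orientation: [0.084, -3.139, -0.001]
ft_force: [0.4, 0.3, -2.6]
width: 0.0194
grasp_force: 44.7
```

arm_command(motion=[[0,0,0,0.005,0],[0,0,0,0.005,0],[0,0,0,0.003,0],[0,0,0,0,0],[0,0,0,0,0]])

```text
clock: 7.7
eef_pos: [0.4858, -0.2827, 0.069]
orientation: [-0.084, 3.14, -0.0]
ft_force: [-0.1, 0.8, -1.5]
width: 0.0197
grasp_force: 44.9
```

No contact yet, so I'll lower further in 0.6 mm steps.

arm_command(motion=[[0,0,0,0.002,0],[0,0,0,0.002,0],[0,0,0,0,0],[0,0,0,0,0]])

```text
clock: 8.03
eef_pos: [0.4859, -0.2828, 0.0688]
orientation: [-0.084, 3.14, -0.001]
ft_force: [-2.1, 1.8, 5.4]
width: 0.0192
grasp_force: 45.8
```

arm_command(motion=[[0,0,0,0.002,0],[0,0,0,0.002,0],[0,0,0,0,0],[0,0,0,0,0]])

```text
clock: 8.37
eef_pos: [0.4859, -0.2829, 0.0687]
orientation: [-0.084, 3.14, -0.002]
ft_force: [-4.7, 1.2, 14.4]
width: 0.0194
grasp_force: 47.2
```

Contact is on the floor at the expected height. I'll ease off, release, retreat upwards and then check.

arm_command(motion=[[0,0,0,-0.003,0],[0,0,0,0,0],[0.5,0,0,0,0],[0.5,0,0,0,0],[0.7,0,0,0,0],[0.7,0,0,0,0],[0.7,0,0,0,0],[0.7,0,0,0,0],[0.7,0,0,0,0]])

```text
clock: 9.12
eef_pos: [0.4857, -0.2826, 0.0673]
orientation: [0.084, -3.14, -0.0]
ft_force: [-0.5, 0.5, -0.2]
width: 0.0598
grasp_force: 0.0
```

arm_command(motion=[[0.7,0,0,-0.03,0],[0.7,0,0,-0.05,0],[0.7,0,0,-0.1,0],[0.7,0,0,-0.1,0],[0.7,0,0,-0.1,0],[0.7,0,0.12,0,0],[0.7,0,0.12,0,0],[0.7,0,0.12,0,0],[0.7,0,0.12,0,0],[0.7,0,0.12,0,0],[0.7,0,0.12,0,0],[0.7,0,0,0,0]])

```text
clock: 10.12
eef_pos: [0.4728, -0.0615, 0.1821]
orientation: [0.094, -3.14, -0.004]
ft_force: [-0.5, -0.5, -0.1]
width: 0.0599
grasp_force: 0.0
```

Run:
```python
from fit import *
t,s=robot.get_image("top"),robot.get_image("side")
g=np.array([.4835,-.2531]);gy=.053;c=np.array([.4855,-.2827])
ims=[]
for p in(t,s):
    x0,y1=(proj(p,[[c[0],c[1],.06]])[0]-[50,60]).astype(int)
    im=cv2.resize(p["color"][y1:y1+120,x0:x0+100,::-1],None,fx=4,fy=4,interpolation=cv2.INTER_CUBIC)
    L=[(box(g,gy,0,.15,.13,.008),(255,255,0)),(box(c,gy,0,.06,.034,.063),(255,0,255)),(box(c,gy,0,.05,.02,.103),(0,255,0))]
    for q,k in L: cv2.polylines(im,[np.round((proj(p,q)-[x0,y1]+.5)*4).astype(int)],True,k,1)
    ims.append(im)
cv2.imwrite("pics/final.png",np.hstack(ims))
o=robot.observe();print(o["clock"],o["eef_pos"],o["ft_force"])
```

```text
10.2167 [ 0.4744 -0.0659  0.1823] [-0.2584 -0.3025  0.7358]
```

View pics/final.png

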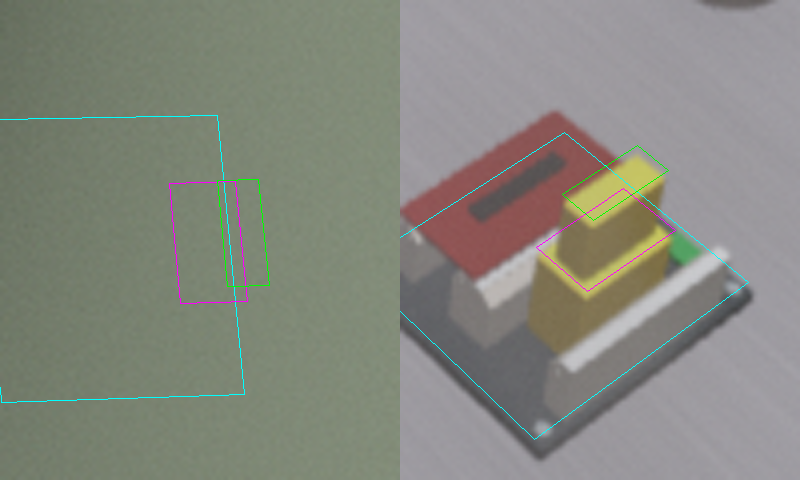

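The side view shows the gauge upright, seated and near mid-lane, but the arm blocks the top view. I'll move it aside for a clear look.

arm_command(motion=[[0.7,0,0.12,-0.05,0],[0.7,0,0.12,0,0],[0.7,0,0.12,0,0],[0.7,0,0.12,0,0],[0.7,0,0.12,0,0],[0.7,0,0.12,0,0],[0.7,0,0.12,0,0],[0.7,0,0.12,0,0],[0.7,0,0.12,0,0],[0.7,0,0.12,0,0],[0.7,0,0.12,0,0],[0.7,0,0,0,0]])

```text
clock: 11.22
eef_pos: [0.4541, 0.3331, 0.1968]
orientation: [-0.09, 3.139, 0.005]
ft_force: [-0.8, -0.4, -0.2]
width: 0.06
grasp_force: 0.0
```

Run:
```python
from fit import *
t=robot.get_image("top")
g=np.array([.4835,-.2531]);gy=.053;c=np.array([.4855,-.2827])
x0,y1=(proj(t,[[c[0],c[1],.06]])[0]-[60,50]).astype(int)
im=cv2.resize(t["color"][y1:y1+100,x0:x0+100,::-1],None,fx=5,fy=5,interpolation=cv2.INTER_CUBIC)
for q,k in [(box(g,gy,-.0295,.11,.04,.038),(255,255,0)),(box(c,gy,0,.06,.034,.063),(255,0,255)),(box(c,gy,0,.05,.02,.103),(0,255,0))]: cv2.polylines(im,[np.round((proj(t,q)-[x0,y1]+.5)*5).astype(int)],True,k,1)
cv2.imwrite("pics/final2.png",im); print(robot.observe()["eef_pos"])
```

```text
[0.4541 0.3303 0.1965]
```

View pics/final2.png

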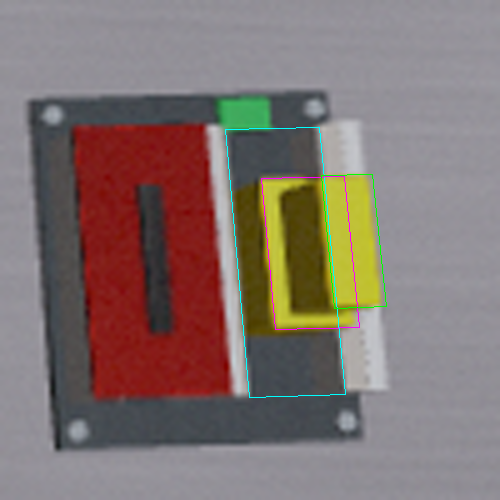

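The top view matches the overlay: the gauge's block top spans rows 178–328 within the fences at 127–397. It is upright, parallel to the fences, seated and centred within about 3 mm, so I'll hand it in.

```bash
python3 -c "from h import *; print(robot.job_done())"
```

```text
the job is handed in; nothing more can be done
None
```

The yellow gauge (34 mm) stands upright on the floor of the open wide lane, parallel to the fences and about 3 mm from midway along them; the job is handed in with the arm clear, at about 11 s of the 38 s allowed.

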